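# Index a tile stop and seat the tile against its fence

### The arm

A 6-joint arm with a two-finger parallel gripper is mounted at the origin on the work surface. World frame = base frame: x ahead of the robot, y to its left, z up, the work surface at z = 0. Lengths are in m, angles in degrees, forces in N, time in s.
With the tool pointing down it reaches from about 0.375 to 0.9 m from the base axis. Payload 3.1 kg.
Tool frame: the origin (TCP) lies midway between the tips of the shut fingers; the grasp point (between the pads) lies 19 mm behind it; x points along the fingers, y is the direction in which the jaws open and shut, and the axes are right-handed (so a half turn about x gives the same grasp; the last joint's range is limited). The gripper opens to 87 mm and grips with 3 to 60 N. Pads are 19 mm wide; open, the fingers measure 117 mm over their backs; the gripper's body (75 mm by 190 mm) begins 51 mm behind the grasp point.
Start: joints at [56.522, 30.224, 82.088, -0, 67.689, -10.227], TCP at [0.247, 0.574, 0.223] pointing down, gripper open.
Joint ranges: [-176.69, 176.69], [-43.24, 126.21], [12.49, 139.97], [-82, 262], [0, 151.66], [-163.58, 163.58]. Speed limits (degrees/s): [159.86, 159.86, 180, 180, 180, 180].

### API

Orientations are given as a 3x3 rotation matrix whose columns are the frame's x, y, z axes.
In Python, from rig import bot gives the robot as it stands.
- The arm moves only by the tool play_rows, never from a script. Its argument "motion" is a list of rows, each a list of 3 entries, a list of its own where there are three numbers: the shift along the tool's x, y, z in mm, then the turn, a rotation vector about the tool's x, y, z in degrees, then the opening, from 0 (shut) to 1 (fully open). A call has 1 to 8 rows; each row is the pose to reach, as a shift and turn from the pose commanded when the call began, along the tool's axes at that moment; what a row does not reach only later rows make up. A row lasts 1/10 s, in which the tool goes at most 50 mm and 8.59 degrees, less where a joint would pass 70% of its speed; a pose out of reach is approached as far as the arm can. A call with a gripper value outside its range is refused whole. The fingers move at their own pace and stop on an object; the grip force is fixed at half the most. Time passes only in rows, so rows that repeat a pose let the fingers close. It gives the time, the measured TCP pose, the force and the opening at its end, in the units of the state.
- bot.read_state(): the state, without advancing time (a new reading comes with each control period).
- bot.capture(name): name is "scene" or "top" or "wrist"; returns a dict with "img" (400x640x3 uint8, blue, green, red), "mtx" (3x3 intrinsics, pixels), "rvec" (rotation vector, rad) and "tvec" (3), from world to camera coordinates, as OpenCV has them. Camera axes: x right, y down, z forward; pixel columns grow to the right and rows downward; lengths in m; the calibration is good to about 2 mm. A picture is of the moment at which its call begins. There is no depth.
- bot.hand_in(): hands the job in, once; it reports no verdict.
The state is a dict: "time_s": time; "joint_positions": joint angles; "qvel": joint speeds; "tau": joint torques, N m; "position": TCP position; "tcp_rot": TCP orientation; "force": force on the tool from outside, world axes, zero at the start; "moment": the same for the moment, N m; "opening": opening from 0.0 (shut) to 1.0 (fully open).
Only numpy, scipy, OpenCV 4.12 (cv2) and the standard library are available. Lean on these libraries where they do the work, as an engineer would, in place of code of your own. Each camera call takes 0.05 s, during which the arm holds its last target.

### The job

Click the tile stop's thumb lever forward, feeling for each click and never forcing it, until the fence stands in the last but one of its six notches, without going past that notch; move the fence only with the lever. Then slide the small stone tile gently up to the fence until the end facing it sits square and flush against it, and let go; leave the bottle, cup and trowel where they are.

Things in the scene. Friction and masses are not known exactly. Their poses are not given: they have to be found in the camera images.
- stop: Fixed tile stop: aluminium bed plate 200 mm (x) by 450 mm (y, from -245 to +205 mm), 12 mm thick, with a closed grey index housing 130 x 130 mm (centre at x 35, y 125 mm; top 62 mm above the table). Origin on the table under the plate; z up. Tiles lie on the -y part of the plate, 12 mm above the table.
- lever_axis (a point): Point on the vertical axis of the thumb lever, 91.5 mm above the table, axes as the stop's. A dark pointer on the hub here points (roughly to the stop's +x) at one of six black dots on the housing's top; the dot farthest to -y is notch 0, the one farthest to +y notch 5.
- thumb_post (a point): Middle of the lever's black thumb post: an upright cylinder 16 mm in diameter, from 68 to 115 mm above the table (this point at 91.5 mm), at the end of the arm, 90 mm from the lever axis, on the -x side of the housing. Forward is anticlockwise from above: the post moves towards the stop's -y. Notches are 0.21 rad (19 mm of post travel) apart.
- lever_arm (a point): Middle of the lever's steel arm, 16 mm wide, 66 to 72 mm above the table. The arm is springy (0.25 N per mm at the post): the post gives 30 to 55 mm before the index clicks over, at 6 to 13 N by a hidden tension setting. At a click the force drops by 2 to 5 N; 19 mm more gives the next click. Let go, the arm springs back to the notch reached. Over 20 N is forcing it.
- fence (a joint): Travel of the fence: 0 in notch 0 (fully back), 8 mm more for each notch forward, 0.040 in notch 5; starts in notch 0, 1 or 2. The last but one notch, wanted here, is notch 4, 0.032. It is driven by the lever's index and can be pushed out of its notch by about 15 N or more on its face.
- fence_face (a point): Middle of the steel fence's working face, which looks to the stop's -y; axes as the stop's. The fence is a bar 130 mm long (x), 10 mm thick, from 13.5 to 33.5 mm above the table (this point at 23.5 mm). It moves to -y, towards the tile, as the lever is clicked forward.
- tile_mid (a point): Centre of the loose stone tile, 60 mm (own x) by 120 mm (own y) by 12 mm thick, about 0.2 kg, lying flat on the bed (this point 18 mm above the table), its +y end facing the fence.
- tile_end (a point): Middle of the tile's end face that must meet the fence, 60 mm along the tile's +y from its centre, same axes as the tile. Seated: this end touches the fence face, square to it, within the length of the fence. More than 12 N of tile against fence is too rough.
- bottle: Bystander: white plastic bottle 66 mm across, 190 mm tall, origin under its base.
- cup: Bystander: white cup 76 mm across, 75 mm tall, origin under its base.
- trowel: Bystander: trowel with a blue handle lying on the table, 270 mm long, origin 10 mm beyond the rear edge of its blade, on the handle side.
Mind the look-alikes: they are no part of the job. Of the things like the part that bears tile_mid, leave any that is blue or orange; of the rest the smaller one is meant.

How it is judged:
By the outcome, as a careful person would: the job done as asked, in the order asked, and still so for the second after the job is handed in, with the robot touching nothing.
It also fails if it takes over 72 s, if anything falls off the work surface, if the arm or the gripper's body presses on something with over 40 N, if the wrist force passes 120 N, or if a joint passes its speed limit or range.

## Working session

There is one attempt and no reset: what is moved stays moved. The work goes in short steps, Python scripts to look and compute and a tool call to move; the robot and the scene stay as the last step left them, time stands still between calls to the robot, and variables do not carry over. Pictures are saved under pics/ and viewed, and the job is handed in when it is done.

Besides the shell and the picture viewer there is one more tool, called after "Request:" as name(argument=value, ...), one argument or row to a line, values as JSON. play_rows: Moves the arm, as the interface text tells. Its arguments: {"type":"object","properties":{"motion":{"type":"array"}},"required":["motion"]}

```bash
ls; mkdir -p pics; python3 - <<'E'
from rig import bot
import cv2
s=bot.read_state()
print(s)
for n in("scene","top","wrist"):
    c=bot.capture(n); cv2.imwrite(f"pics/{n}0.png",c["img"]); print(n,c["mtx"].tolist(),c["rvec"],c["tvec"])
E
```

```text
pics
{'time_s': 0.0, 'joint_positions': array([ 5.65218844e+01,  3.02813938e+01,  8.21574011e+01, -1.06267724e-03,
        6.76889954e+01, -1.02266268e+01]), 'qvel': array([-0.01576619, -0.03465649,  0.07062477,  0.08611654, -0.03154318,
        0.02580005]), 'tau': array([-2.00201190e-03, -4.40047646e+01, -1.76591456e+01,  6.31397171e-02,
        5.80892572e-02, -1.44967553e-04]), 'position': array([0.2462833 , 0.573619  , 0.22153998]), 'tcp_rot': array([[-1.21599577e-03,  3.94759907e-01,  9.18783509e-01],
       [-1.86980085e-03,  9.18781685e-01, -3.94761598e-01],
       [-9.99997513e-01, -2.19797062e-03, -3.79112236e-04]]), 'force': array([ 0.19505084,  0.24413939, -0.03454735]), 'moment': array([ 2.68415287e-02, -3.32919497e-02, -8.09751692e-05]), 'opening': 1.0018499650867563}
scene [[379.91646527448955, 0.0, 321.68127266223803], [0.0, 379.91646527448955, 197.1703729025948], [0.0, 0.0, 1.0]] [ 1.12946851  2.50918791 -0.85381376] [ 0.38772661 -0.26091236  1.34073017]
top [[414.5878793345289, 0.0, 316.81165719550575], [0.0, 414.5878793345289, 191.77756747155487], [0.0, 0.0, 1.0]] [ 2.16421936 -2.17864955  0.08665313] [-0.01423127  0.55019568  1.13352745]
wrist [[317.2283703429285, 0.0, 316.8086348915569], [0.0, 317.2283703429285, 199.13274129909848], [0.0, 0.0, 1.0]] [-2.40523197 -1.58501668 -0.23696041] [-0.62390906 -0.03684742  0.39185295]
```

View pics/scene0.png

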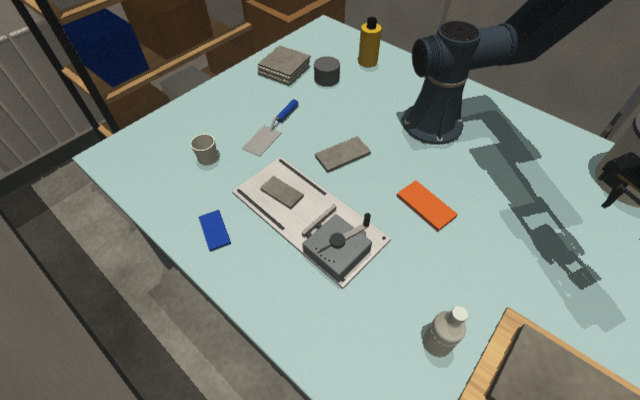

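View pics/top0.png

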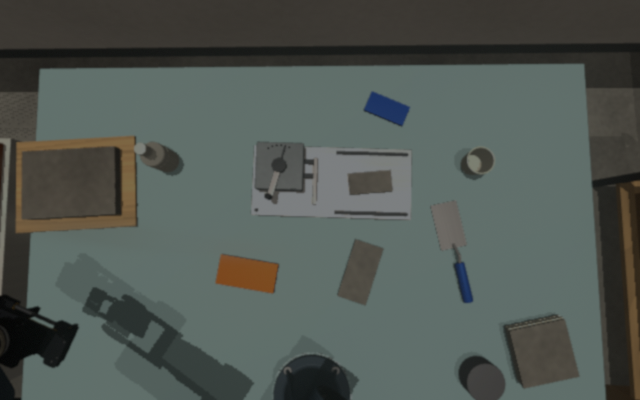

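View pics/wrist0.png

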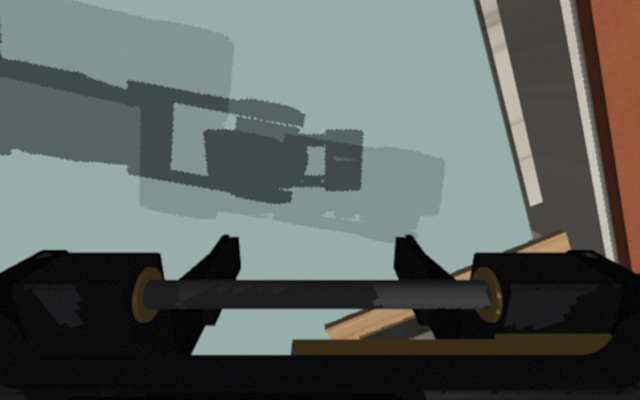

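```bash
cat > h.py <<'E'
import numpy as np, cv2
def ray(c,uv,z):
    R,_=cv2.Rodrigues(np.array(c["rvec"],float)); t=np.array(c["tvec"],float).reshape(3)
    uv=np.atleast_2d(np.array(uv,float))
    d=np.c_[(uv[:,0]-c["mtx"][0][2])/c["mtx"][0][0],(uv[:,1]-c["mtx"][1][2])/c["mtx"][1][1],np.ones(len(uv))]
    dw=d@R; o=-R.T@t
    s=(z-o[2])/dw[:,2]
    return o+s[:,None]*dw
def proj(c,P):
    return cv2.projectPoints(np.atleast_2d(np.array(P,float)),np.array(c["rvec"],float),np.array(c["tvec"],float),np.array(c["mtx"],float),None)[0].reshape(-1,2)
def crop(c,name,x0,y0,x1,y1,k):
    cv2.imwrite(f"pics/{name}.png",cv2.resize(c["img"][y0:y1,x0:x1],None,fx=k,fy=k,interpolation=cv2.INTER_CUBIC))
E
python3 - <<'E'
from rig import bot
from h import *
c=bot.capture("top"); crop(c,"top1",240,130,420,230,4)
R,_=cv2.Rodrigues(c["rvec"]);print(-R.T@c["tvec"])
c=bot.capture("scene"); crop(c,"sc1",225,150,400,290,4)
R,_=cv2.Rodrigues(c["rvec"]);print(-R.T@c["tvec"])
E
```

```text
[ 0.44711459 -0.02825134  1.17774899]
[1.01973426 0.3921527  0.9068202 ]
```

View pics/top1.png

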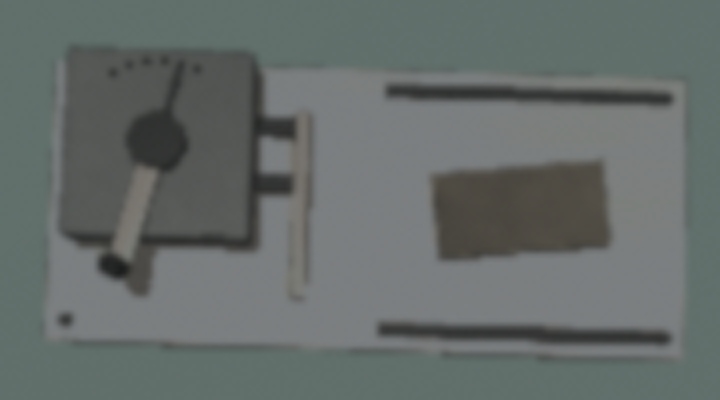

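View pics/sc1.png

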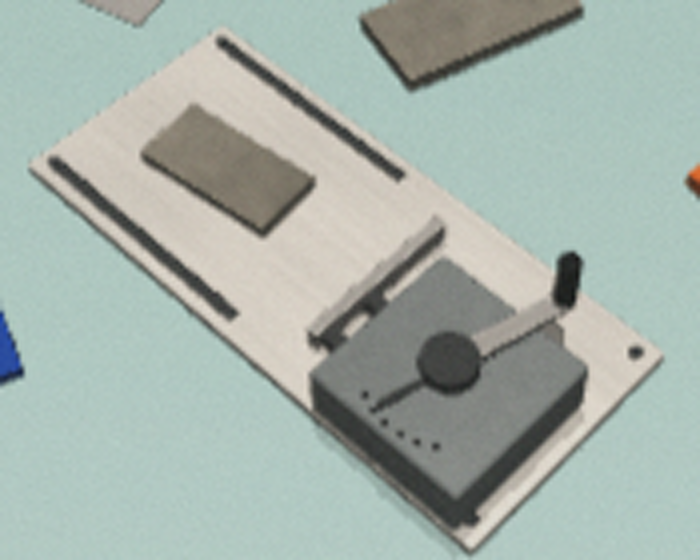

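The top crop shows the pointer covering the second dot from the −y end (crop px 181,65), and the scene crop shows the same at (375,408). That puts the index in notch 1, so three clicks are needed. The small tile lies on the bed at about (520,210) in the top crop, a little turned.

```bash
cat > m.py <<'E'
from rig import bot
from h import *
T=bot.capture("top"); S=bot.capture("scene")
t=lambda p:np.array(p,float)/4+[240,130]-0.375
s=lambda p:np.array(p,float)/4+[225,150]-0.375
# plate corners  order: (-x,+y),(-x,-y),(+x,-y)
pt=ray(T,t([[45,340],[683,357],[687,80]]),.012); ps=ray(S,s([[663,356],[222,27],[30,166]]),.012)
print("plate top\n",pt.round(4),"\nscene\n",ps.round(4))
for p in(pt,ps): print(np.linalg.norm(p[0]-p[1]),np.linalg.norm(p[1]-p[2]))
for nm,p in(("top",pt),("scene",ps)):
    ey=(p[0]-p[1]);ey/=np.linalg.norm(ey);ex=p[2]-p[1];ex/=np.linalg.norm(ex)
    print(nm,"yaw from y",np.degrees(np.arctan2(-ey[0],ey[1])),"from x",np.degrees(np.arctan2(ex[1],ex[0])))
    ctr=(p[0]+p[2])/2; print("origin",ctr+ey*0.020)
# tile corners top face z=.024  
a=ray(T,t([[432,174],[440,258],[610,246],[604,160]]),.024)
b=ray(S,s([[315,182],[265,234],[143,155],[193,104]]),.024)
print("tile",a.round(4),a.mean(0),"\n",b.round(4),b.mean(0))
for q in(a,b): print([np.linalg.norm(q[i]-q[(i+1)%4]).round(4) for i in range(4)])
# hub pointer / post
print("hub top",ray(T,t([[157,140]]),.085),ray(S,s([[449,358]]),.085))
print("post top",ray(T,t([[107,264]]),.115),ray(S,s([[570,256]]),.115))
print("fence top edge ends (face)",ray(T,t([[309,112],[303,299]]),.0335))
E
python3 m.py
```

```text
plate top
 [[ 0.488   0.1681  0.012 ]
 [ 0.4732 -0.2794  0.012 ]
 [ 0.6696 -0.2873  0.012 ]] 
scene
 [[ 0.4917  0.1696  0.012 ]
 [ 0.4738 -0.2775  0.012 ]
 [ 0.6704 -0.2834  0.012 ]]
0.44774634945627184 0.19660824526519624
0.4475346734261283 0.1966243919585889
top yaw from y -1.896902943034433 from x -2.329534722549116
origin [ 0.57944792 -0.03960956  0.012     ]
scene yaw from y -2.2890847010452973 from x -1.7211648525474066
origin [ 0.58184112 -0.03691396  0.012     ]
tile [[ 0.602  -0.1046  0.024 ]
 [ 0.5429 -0.1094  0.024 ]
 [ 0.5505 -0.228   0.024 ]
 [ 0.611  -0.2251  0.024 ]] [ 0.57659487 -0.16678602  0.024     ] 
 [[ 0.546  -0.1055  0.024 ]
 [ 0.6041 -0.1     0.024 ]
 [ 0.6124 -0.2192  0.024 ]
 [ 0.5528 -0.2274  0.024 ]] [ 0.5788316  -0.16301481  0.024     ]
[np.float64(0.0593), np.float64(0.1188), np.float64(0.0606), np.float64(0.1209)]
[np.float64(0.0583), np.float64(0.1195), np.float64(0.0601), np.float64(0.1221)]
hub top [[0.61802257 0.08219123 0.085     ]] [[0.62492674 0.08800669 0.085     ]]
post top [[0.53297597 0.11121541 0.115     ]] [[0.53097971 0.10807616 0.115     ]]
fence top edge ends (face) [[ 0.64499392 -0.018741    0.0335    ]
 [ 0.51435443 -0.0137808   0.0335    ]]
```

```bash
cat > go.py <<'E'
from rig import bot
import numpy as np
from scipy.spatial.transform import Rotation as Ro
def tgt(yaw):
    a=np.radians(yaw); y=np.array([np.cos(a),np.sin(a),0]); x=np.array([0,0,-1.]); return np.c_[x,y,np.cross(x,y)]
def rows(p,yaw=-2.1):
    s=bot.read_state(); R=s["tcp_rot"]
    d=R.T@(np.array(p)-s["position"])*1000
    r=Ro.from_matrix(R.T@tgt(yaw)).as_rotvec(degrees=True)
    print("from",s["position"].round(4),"shift",d.round(1),"turn",r.round(2),"F",s["force"].round(2))
E
python3 -c "
from go import *
rows([.532,.155,.2]); rows([.532,.155,.084])
from h import *
T=bot.capture('top'); print(ray(T,[[165,160]],.0),ray(T,[[148,148]],.19))"
```

```text
from [0.2466 0.5741 0.2223] shift [  22.4 -272.4  427.7] turn [6.885e+01 1.000e-02 3.000e-02] F [-0.72  0.81 -0.85]
from [0.2466 0.5741 0.2223] shift [ 138.4 -272.4  427.7] turn [6.885e+01 1.000e-02 3.000e-02] F [-0.72  0.81 -0.85]
[[0.64730936 0.41929131 0.        ]] [[0.64475208 0.3892299  0.19      ]]
```

Request:
play_rows(
  motion=[
    [[0,-272,428],[69,0,0],0],
    [[0,-272,428],[69,0,0],0],
    [[0,-272,428],[69,0,0],0],
    [[0,-272,428],[69,0,0],0],
    [[0,-272,428],[69,0,0],0],
    [[0,-272,428],[69,0,0],0],
    [[0,-272,428],[69,0,0],0],
    [[0,-272,428],[69,0,0],0],
  ],
)

```text
time_s: 1.2
position: [0.4732, 0.2421, 0.2229]
tcp_rot: [[0.001, 0.999, -0.041], [0.0, -0.041, -0.999], [-1.0, 0.001, -0.0]]
force: [0.9, -0.3, -0.1]
opening: 0.361
```

```bash
python3 -c "
from go import *
rows([.532,.155,.15]); rows([.532,.155,.084])"
```

```text
from [0.4732 0.2421 0.2229] shift [72.9 62.3 84.6] turn [-0.26 -0.02 -0.04] F [ 0.93 -0.28 -0.12]
from [0.4732 0.2421 0.2229] shift [138.9  62.3  84.7] turn [-0.26 -0.02 -0.04] F [ 0.93 -0.28 -0.12]
```

Request:
play_rows(
  motion=[
    [[0,62,85],[0,0,0],0],
    [[0,62,85],[0,0,0],0],
    [[60,62,85],[0,0,0],0],
    [[100,62,85],[0,0,0],0],
    [[138,62,85],[0,0,0],0],
    [[138,62,85],[0,0,0],0],
    [[138,62,85],[0,0,0],0],
  ],
)

```text
time_s: 1.9
position: [0.5313, 0.1568, 0.0847]
tcp_rot: [[-0.001, 0.999, -0.035], [-0.0, -0.035, -0.999], [-1.0, -0.001, 0.0]]
force: [0.7, 0.3, 0.5]
opening: 0.004
```

```bash
python3 -c "
from go import *
rows([.532,.135,.084])
from h import *
T=bot.capture('top'); crop(T,'top2',230,120,340,220,6)
T=bot.capture('scene'); crop(T,'sc2',290,180,410,290,6)
for i in range(5): print(bot.read_state()['force'])"
```

```text
from [0.5313 0.1568 0.0847] shift [ 0.7  1.5 21.8] turn [0.1  0.   0.04] F [0.67 0.3  0.5 ]
[-0.24919906  0.4172138   0.29928076]
[-0.24919906  0.4172138   0.29928076]
[-0.24919906  0.4172138   0.29928076]
[-0.24919906  0.4172138   0.29928076]
[-0.24919906  0.4172138   0.29928076]
```

View pics/top2.png

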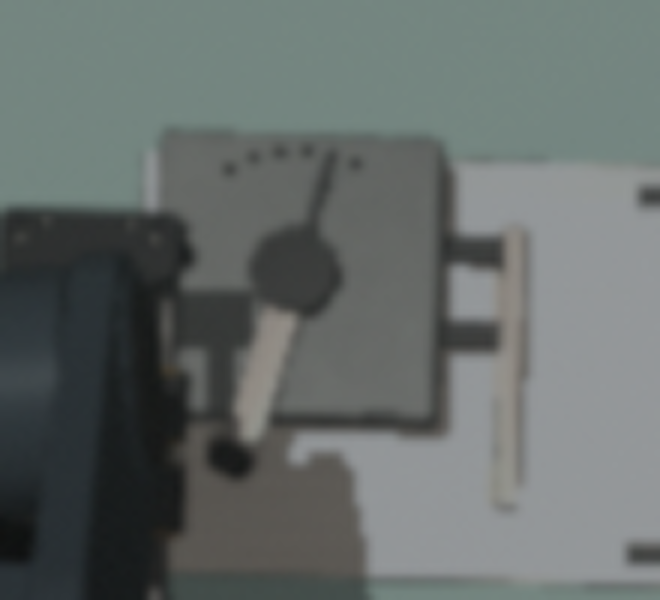

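View pics/sc2.png

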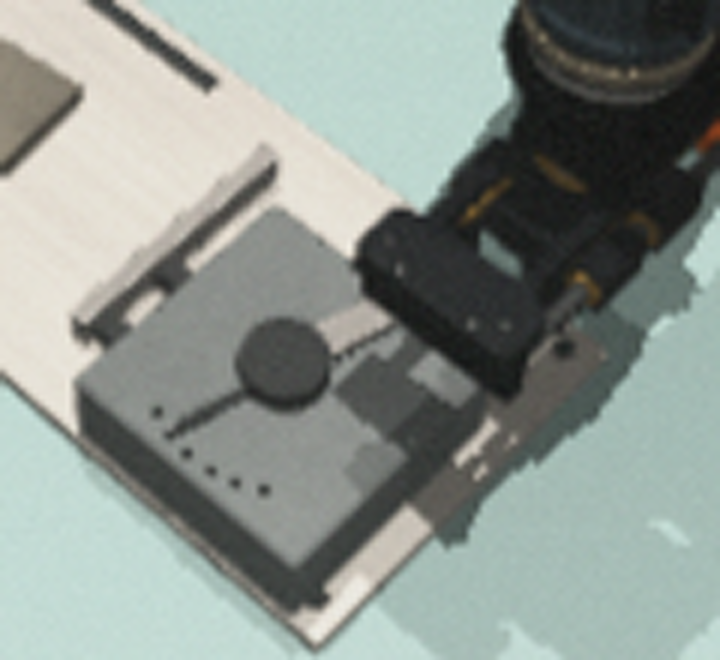

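Both views show the pointer still on the second dot, with the shut fingers standing to the +y side of the post and clear of it. Next I approach the post.

Request:
play_rows(
  motion=[
    [[0,1,10],[0,0,0],0],
    [[0,1,20],[0,0,0],0],
    [[0,1,22],[0,0,0],0],
    [[0,1,22],[0,0,0],0],
  ],
)

```text
time_s: 2.4
position: [0.5317, 0.134, 0.0853]
tcp_rot: [[0.001, 0.999, -0.036], [0.0, -0.036, -0.999], [-1.0, 0.001, -0.0]]
force: [0.0, -0.6, -0.1]
opening: 0.006
```

Request:
play_rows(
  motion=[
    [[0,0,3],[0,0,0],0],
  ],
)

```text
time_s: 2.5
position: [0.5314, 0.1317, 0.0849]
tcp_rot: [[0.0, 0.999, -0.035], [0.0, -0.035, -0.999], [-1.0, 0.0, -0.0]]
force: [-0.2, -0.3, -1.0]
opening: 0.006
```

Request:
play_rows(
  motion=[
    [[0,0,3],[0,0,0],0],
  ],
)

```text
time_s: 2.6
position: [0.5311, 0.1286, 0.0846]
tcp_rot: [[0.0, 0.999, -0.035], [0.0, -0.035, -0.999], [-1.0, 0.0, -0.0]]
force: [0.1, 0.8, 0.4]
opening: 0.002
```

Request:
play_rows(
  motion=[
    [[0,0,3],[0,0,0],0],
  ],
)

```text
time_s: 2.7
position: [0.5309, 0.1257, 0.0845]
tcp_rot: [[-0.0, 0.999, -0.035], [0.0, -0.035, -0.999], [-1.0, -0.0, -0.0]]
force: [-0.3, 1.5, -0.3]
opening: 0.007
```

Request:
play_rows(
  motion=[
    [[0,0,3],[0,0,0],0],
  ],
)

```text
time_s: 2.8
position: [0.5306, 0.1228, 0.0844]
tcp_rot: [[-0.001, 0.999, -0.035], [0.0, -0.035, -0.999], [-1.0, -0.001, -0.0]]
force: [-0.6, 0.8, -0.5]
opening: 0.003
```

Request:
play_rows(
  motion=[
    [[0,0,3],[0,0,0],0],
  ],
)

```text
time_s: 2.9
position: [0.5305, 0.1199, 0.0844]
tcp_rot: [[-0.001, 0.999, -0.035], [0.001, -0.035, -0.999], [-1.0, -0.001, -0.001]]
force: [-1.1, 2.0, -0.7]
opening: 0.006
```

Request:
play_rows(
  motion=[
    [[0,0,3],[0,0,0],0],
  ],
)

```text
time_s: 3.0
position: [0.5305, 0.1169, 0.0844]
tcp_rot: [[-0.0, 0.999, -0.035], [0.001, -0.035, -0.999], [-1.0, -0.0, -0.001]]
force: [-0.5, 3.1, 0.0]
opening: 0.006
```

Request:
play_rows(
  motion=[
    [[0,0,3],[0,0,0],0],
    [[0,0,6],[0,0,0],0],
    [[0,0,9],[0,0,0],0],
    [[0,0,12],[0,0,0],0],
  ],
)

```text
time_s: 3.4
position: [0.5297, 0.105, 0.0844]
tcp_rot: [[-0.001, 0.999, -0.035], [0.001, -0.035, -0.999], [-1.0, -0.001, -0.001]]
force: [-1.6, 5.4, 0.6]
opening: 0.003
```

Request:
play_rows(
  motion=[
    [[0,0,2],[0,0,0],0],
  ],
)

```text
time_s: 3.5
position: [0.5295, 0.1031, 0.0844]
tcp_rot: [[-0.001, 0.999, -0.036], [0.001, -0.036, -0.999], [-1.0, -0.001, -0.001]]
force: [-0.7, 5.7, 0.9]
opening: 0.004
```

Request:
play_rows(
  motion=[
    [[0,0,2],[0,0,0],0],
  ],
)

```text
time_s: 3.6
position: [0.5295, 0.1013, 0.0844]
tcp_rot: [[-0.001, 0.999, -0.036], [0.001, -0.036, -0.999], [-1.0, -0.001, -0.001]]
force: [-2.2, 5.7, -0.4]
opening: 0.003
```

Request:
play_rows(
  motion=[
    [[0,0,2],[0,0,0],0],
  ],
)

```text
time_s: 3.7
position: [0.5294, 0.0994, 0.0844]
tcp_rot: [[-0.001, 0.999, -0.036], [0.001, -0.036, -0.999], [-1.0, -0.001, -0.001]]
force: [-0.9, 6.3, 0.3]
opening: 0.009
```

Request:
play_rows(
  motion=[
    [[0,0,2],[0,0,0],0],
  ],
)

```text
time_s: 3.8
position: [0.5294, 0.0975, 0.0845]
tcp_rot: [[-0.001, 0.999, -0.036], [0.002, -0.036, -0.999], [-1.0, -0.001, -0.002]]
force: [-0.5, 7.4, 0.7]
opening: 0.004
```

Request:
play_rows(
  motion=[
    [[0,0,2],[0,0,0],0],
  ],
)

```text
time_s: 3.9
position: [0.5293, 0.0956, 0.0844]
tcp_rot: [[-0.001, 0.999, -0.036], [0.002, -0.036, -0.999], [-1.0, -0.001, -0.002]]
force: [-1.2, 8.1, 0.0]
opening: 0.004
```

Request:
play_rows(
  motion=[
    [[0,0,2],[0,0,0],0],
  ],
)

```text
time_s: 4.0
position: [0.5293, 0.0938, 0.0844]
tcp_rot: [[-0.001, 0.999, -0.036], [0.002, -0.036, -0.999], [-1.0, -0.001, -0.002]]
force: [-1.0, 8.0, -0.3]
opening: 0.003
```

Request:
play_rows(
  motion=[
    [[0,0,2],[0,0,0],0],
  ],
)

```text
time_s: 4.1
position: [0.5293, 0.0919, 0.0845]
tcp_rot: [[-0.001, 0.999, -0.036], [0.002, -0.036, -0.999], [-1.0, -0.001, -0.002]]
force: [-0.5, 8.9, -0.5]
opening: 0.006
```

Request:
play_rows(
  motion=[
    [[0,0,2],[0,0,0],0],
  ],
)

```text
time_s: 4.2
position: [0.5294, 0.09, 0.0845]
tcp_rot: [[-0.0, 0.999, -0.036], [0.002, -0.036, -0.999], [-1.0, -0.0, -0.002]]
force: [-1.4, 8.9, 0.1]
opening: 0.007
```

Request:
play_rows(
  motion=[
    [[0,0,2],[0,0,0],0],
  ],
)

```text
time_s: 4.3
position: [0.5295, 0.0881, 0.0845]
tcp_rot: [[-0.0, 0.999, -0.036], [0.002, -0.036, -0.999], [-1.0, -0.0, -0.002]]
force: [0.5, 9.4, -1.0]
opening: 0.007
```

Request:
play_rows(
  motion=[
    [[0,0,2],[0,0,0],0],
  ],
)

```text
time_s: 4.4
position: [0.5297, 0.0862, 0.0845]
tcp_rot: [[0.0, 0.999, -0.036], [0.003, -0.036, -0.999], [-1.0, 0.0, -0.003]]
force: [0.1, 9.7, -0.9]
opening: 0.003
```

Request:
play_rows(
  motion=[
    [[0,0,2],[0,0,0],0],
  ],
)

```text
time_s: 4.5
position: [0.5299, 0.0842, 0.0845]
tcp_rot: [[0.001, 0.999, -0.036], [0.003, -0.036, -0.999], [-1.0, 0.001, -0.003]]
force: [0.7, 9.1, -1.2]
opening: 0.006
```

Request:
play_rows(
  motion=[
    [[0,0,2],[0,0,0],0],
  ],
)

```text
time_s: 4.6
position: [0.5302, 0.0819, 0.0845]
tcp_rot: [[0.002, 0.999, -0.036], [0.002, -0.036, -0.999], [-1.0, 0.002, -0.002]]
force: [1.4, 7.5, -2.5]
opening: 0.004
```

```bash
python3 -c "
from go import *
from h import *
T=bot.capture('scene'); crop(T,'sc3',290,180,410,290,6)
for i in range(3):
  T=bot.capture('top');print(bot.read_state()['force'])
crop(T,'top3',230,120,340,220,6)
"
```

```text
[ 1.36996815  7.5130615  -2.06146717]
[ 1.60636331  6.61899048 -2.36908339]
[ 0.53073571  6.38846786 -3.01427094]
```

View pics/sc3.png

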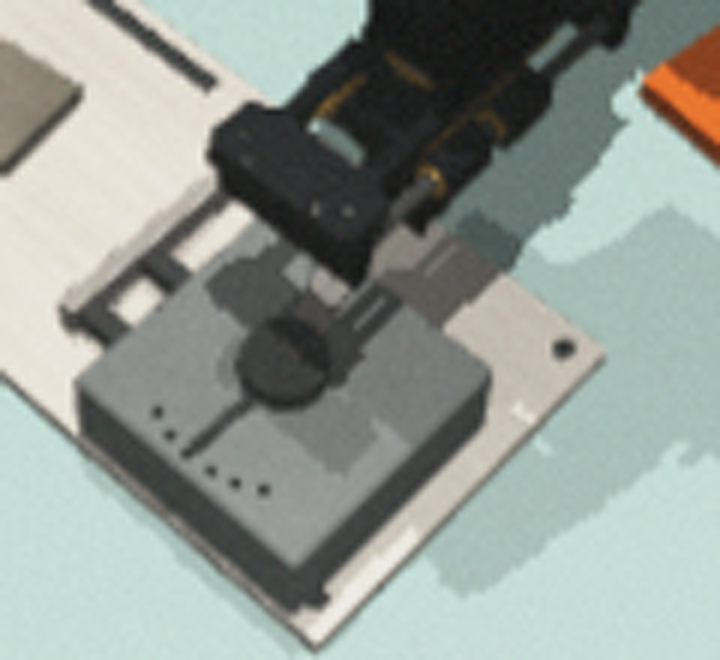

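View pics/top3.png

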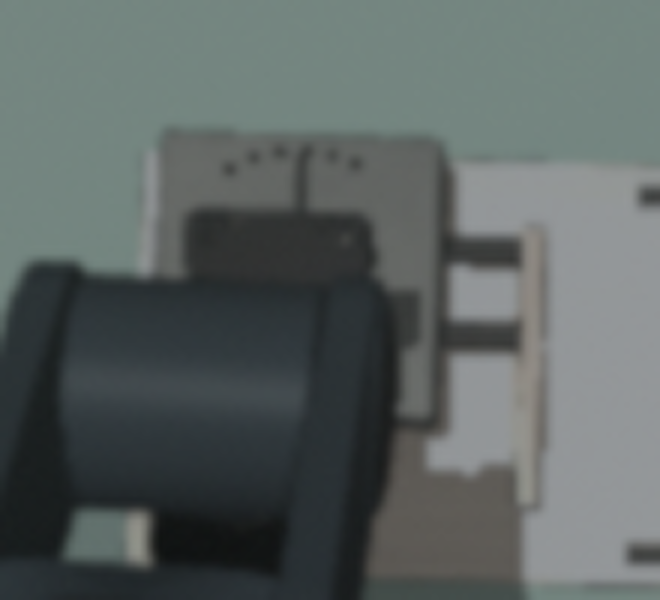

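Pointer is now on the third dot in both views (notch 2), after a force drop from 9.7 to 6.5 N at y ≈ 0.084. The next click should come near y ≈ 0.065.

Request:
play_rows(
  motion=[
    [[0,1,3],[0,0,0],0],
    [[0,2,6],[0,0,0],0],
    [[0,3,8],[0,0,0],0],
  ],
)

```text
time_s: 5.1
position: [0.532, 0.0737, 0.0844]
tcp_rot: [[-0.0, 0.999, -0.036], [0.002, -0.036, -0.999], [-1.0, -0.001, -0.002]]
force: [-0.9, 8.6, -0.3]
opening: 0.003
```

Request:
play_rows(
  motion=[
    [[0,1,2],[0,0,0],0],
  ],
)

```text
time_s: 5.2
position: [0.5325, 0.0719, 0.0844]
tcp_rot: [[-0.001, 0.999, -0.036], [0.002, -0.036, -0.999], [-1.0, -0.001, -0.002]]
force: [-1.0, 9.3, 0.3]
opening: 0.005
```

Request:
play_rows(
  motion=[
    [[0,1,2],[0,0,0],0],
  ],
)

```text
time_s: 5.3
position: [0.533, 0.07, 0.0844]
tcp_rot: [[-0.002, 0.999, -0.036], [0.003, -0.036, -0.999], [-1.0, -0.002, -0.003]]
force: [-1.6, 9.6, 1.5]
opening: 0.007
```

Request:
play_rows(
  motion=[
    [[0,1,2],[0,0,0],0],
  ],
)

```text
time_s: 5.4
position: [0.5336, 0.0681, 0.0844]
tcp_rot: [[-0.003, 0.999, -0.036], [0.003, -0.036, -0.999], [-1.0, -0.003, -0.003]]
force: [-2.3, 9.5, 1.5]
opening: 0.003
```

Request:
play_rows(
  motion=[
    [[0,1,2],[0,0,0],0],
  ],
)

```text
time_s: 5.5
position: [0.5344, 0.0661, 0.0844]
tcp_rot: [[-0.003, 0.999, -0.036], [0.003, -0.036, -0.999], [-1.0, -0.003, -0.003]]
force: [-2.2, 8.7, 1.4]
opening: 0.004
```

Request:
play_rows(
  motion=[
    [[0,1,1],[0,0,0],0],
  ],
)

```text
time_s: 5.6
position: [0.535, 0.0645, 0.0843]
tcp_rot: [[-0.004, 0.999, -0.035], [0.002, -0.035, -0.999], [-1.0, -0.004, -0.002]]
force: [-2.6, 6.2, 2.6]
opening: 0.006
```

```bash
python3 -c "
from go import *
from h import *
T=bot.capture('scene'); crop(T,'sc4',290,180,410,290,6)
for i in range(2):
  T=bot.capture('top');print(bot.read_state()['force'])
crop(T,'top4',230,120,340,220,6)
"
```

```text
[-3.69054415  6.90548532  1.42791889]
[-2.33309906  6.93626159  0.58613242]
```

View pics/sc4.png

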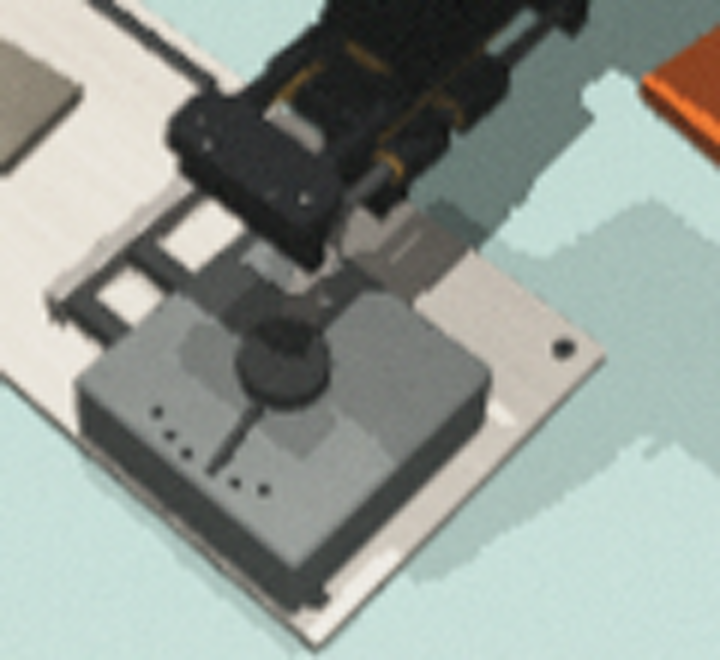

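View pics/top4.png

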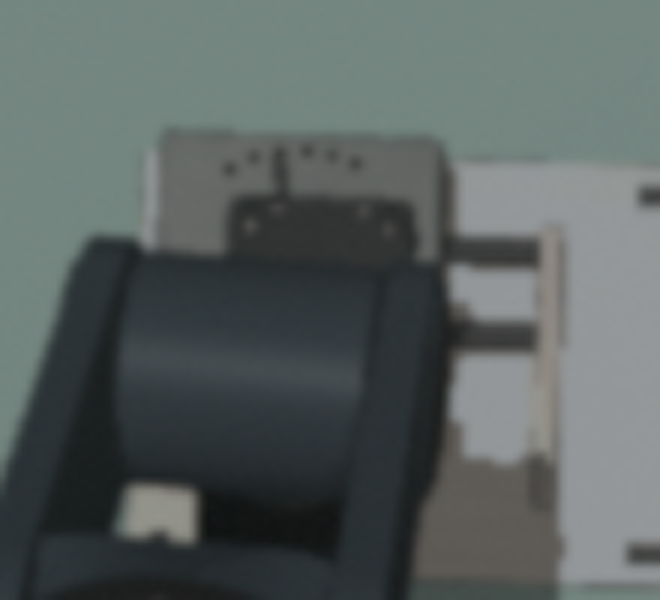

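The pointer stands on the fourth dot (notch 3). One click remains, expected near y ≈ 0.047.

Request:
play_rows(
  motion=[
    [[0,1,3],[0,0,0],0],
    [[0,2,6],[0,0,0],0],
    [[0,4,9],[0,0,0],0],
  ],
)

```text
time_s: 6.05
position: [0.5389, 0.0558, 0.0844]
tcp_rot: [[-0.003, 0.999, -0.036], [0.003, -0.036, -0.999], [-1.0, -0.003, -0.002]]
force: [-2.6, 9.0, 2.0]
opening: 0.003
```

Request:
play_rows(
  motion=[
    [[0,1,2],[0,0,0],0],
  ],
)

```text
time_s: 6.15
position: [0.5399, 0.0538, 0.0844]
tcp_rot: [[-0.003, 0.999, -0.036], [0.003, -0.036, -0.999], [-1.0, -0.003, -0.003]]
force: [-1.1, 9.2, 2.0]
opening: 0.002
```

Request:
play_rows(
  motion=[
    [[0,1,2],[0,0,0],0],
  ],
)

```text
time_s: 6.25
position: [0.5409, 0.052, 0.0844]
tcp_rot: [[-0.003, 0.999, -0.036], [0.003, -0.036, -0.999], [-1.0, -0.003, -0.003]]
force: [-0.6, 10.7, 1.0]
opening: 0.007
```

Request:
play_rows(
  motion=[
    [[0,1,1],[0,0,0],0],
  ],
)

```text
time_s: 6.35
position: [0.5416, 0.0509, 0.0844]
tcp_rot: [[-0.004, 0.999, -0.036], [0.003, -0.036, -0.999], [-1.0, -0.004, -0.003]]
force: [-2.5, 9.6, 1.9]
opening: 0.006
```

Request:
play_rows(
  motion=[
    [[0,1,1],[0,0,0],0],
  ],
)

```text
time_s: 6.45
position: [0.5425, 0.0496, 0.0844]
tcp_rot: [[-0.004, 0.999, -0.035], [0.002, -0.035, -0.999], [-1.0, -0.004, -0.002]]
force: [-2.0, 5.2, 2.2]
opening: 0.006
```

```bash
python3 -c "
from go import *
from h import *
T=bot.capture('scene'); crop(T,'sc5',290,180,410,290,6); print(bot.read_state()['force'])
"
```

```text
[-1.53398994  5.32116326  1.27250203]
```

View pics/sc5.png

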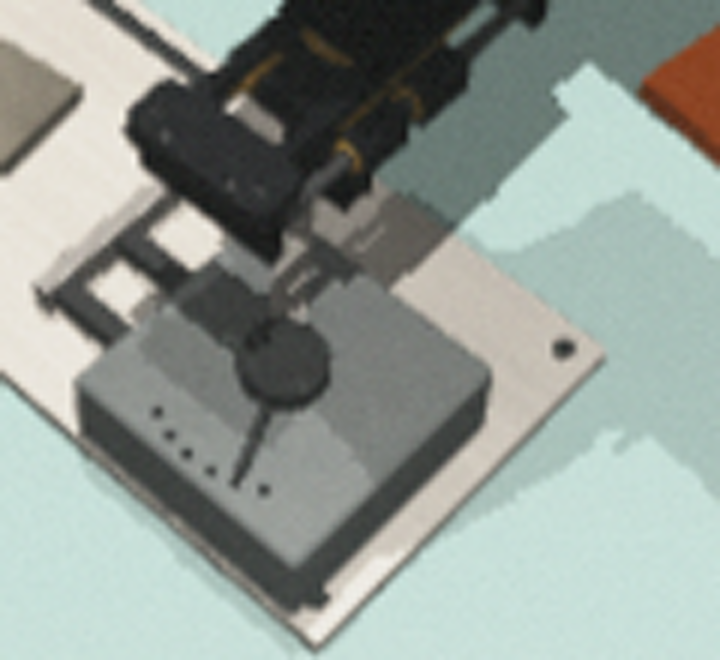

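Fifth dot, so notch 4. I back off gently so the arm follows the finger home, then lift.

Request:
play_rows(
  motion=[
    [[0,-2,-5],[0,0,0],0],
    [[0,-4,-10],[0,0,0],0],
    [[0,-6,-15],[0,0,0],0],
    [[0,-8,-20],[0,0,0],0],
    [[0,-10,-25],[0,0,0],0],
    [[0,-11,-30],[0,0,0],0],
    [[0,-12,-45],[0,0,0],0],
    [[0,-12,-55],[0,0,0],0],
  ],
)

```text
time_s: 7.3
position: [0.5345, 0.1047, 0.0847]
tcp_rot: [[0.001, 0.999, -0.035], [0.0, -0.035, -0.999], [-1.0, 0.001, -0.0]]
force: [-0.6, 0.2, -0.2]
opening: 0.006
```

Request:
play_rows(
  motion=[
    [[-40,0,0],[0,0,0],0],
    [[-80,0,0],[0,0,0],0.5],
    [[-120,0,0],[0,0,0],1],
    [[-120,0,0],[0,0,0],1],
  ],
)

```text
time_s: 7.7
position: [0.5385, 0.1045, 0.2102]
tcp_rot: [[0.013, 0.999, -0.034], [-0.0, -0.034, -0.999], [-1.0, 0.013, -0.0]]
force: [1.0, -0.2, 0.7]
opening: 0.196
```

```bash
python3 -c "
from go import *
rows([.577,-.165,.2])"
```

```text
from [0.5385 0.1045 0.2102] shift [ 10.7  47.5 268.1] turn [ 0.16 -0.02 -0.74] F [ 1.03 -0.23  0.7 ]
```

Request:
play_rows(
  motion=[
    [[0,40,270],[-6,0,0],1],
    [[0,40,270],[-6,0,0],1],
    [[0,40,270],[-6,0,0],1],
    [[0,40,270],[-6,0,0],1],
    [[0,40,270],[-6,0,0],1],
    [[0,40,270],[-6,0,0],1],
    [[0,40,270],[-6,0,0],1],
    [[0,40,270],[-6,0,0],1],
  ],
)

```text
time_s: 8.5
position: [0.5643, -0.167, 0.2036]
tcp_rot: [[-0.002, 0.998, 0.069], [0.002, 0.069, -0.998], [-1.0, -0.002, -0.002]]
force: [-0.0, -0.2, 0.1]
opening: 0.923
```

```bash
python3 -c "
from go import *
from h import *
rows([.577,-.165,.033],4)
T=bot.capture('top'); crop(T,'top6',240,130,420,230,4)
T=bot.capture('scene'); crop(T,'sc6',225,150,400,290,4)
T=bot.capture('wrist'); cv2.imwrite('pics/w6.png',T['img'])
"
```

```text
from [ 0.5643 -0.167   0.2036] shift [170.6  13.1  -0.8] turn [-0.05 -0.09  0.09] F [-0.03 -0.17  0.09]
```

View pics/top6.png

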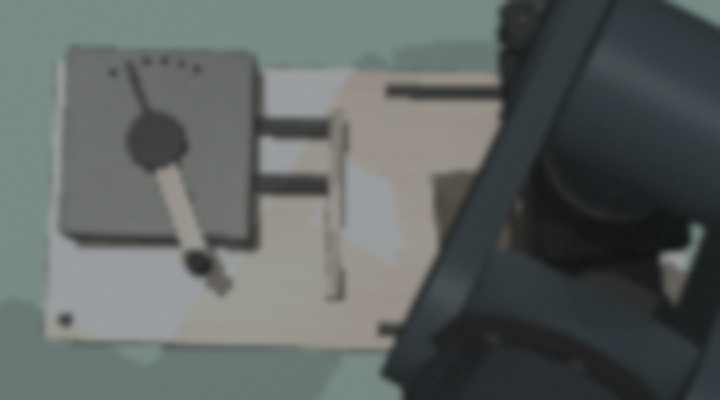

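View pics/sc6.png

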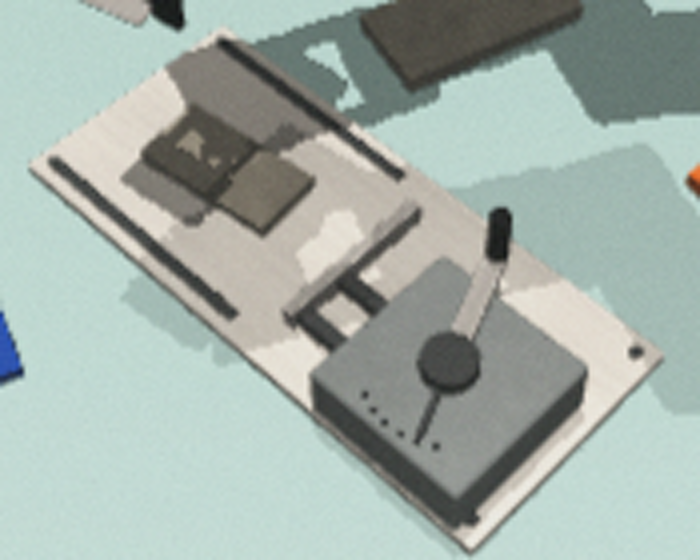

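View pics/w6.png

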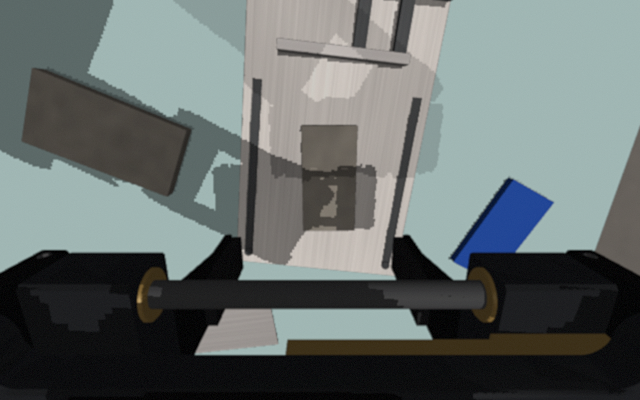

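The lever has sprung back to rest with the pointer on the fifth dot (top crop 130,68), so it is in notch 4. The wrist view shows the tile's long edges parallel to the fingers at columns 301–357. Next I go down to straddle the tile.

Request:
play_rows(
  motion=[
    [[40,13,-1],[0,0,0],1],
    [[80,13,-1],[0,0,0],1],
    [[120,13,-1],[0,0,0],1],
    [[150,13,-1],[0,0,0],1],
    [[165,13,-1],[0,0,0],1],
    [[165,13,-1],[0,0,0],1],
  ],
)

```text
time_s: 9.25
position: [0.5764, -0.1639, 0.0377]
tcp_rot: [[-0.004, 0.997, 0.071], [0.002, 0.071, -0.997], [-1.0, -0.004, -0.002]]
force: [-0.5, 1.3, 0.3]
opening: 0.998
```

```bash
python3 -c "
from go import *
from h import *
rows([.577,-.166,.016],4)
T=bot.capture('wrist'); cv2.imwrite('pics/w7.png',T['img'])
T=bot.capture('scene'); crop(T,'sc7',225,120,400,260,4)
"
```

```text
from [ 0.5764 -0.1639  0.0377] shift [21.7  0.5  2.2] turn [ 0.08 -0.14  0.23] F [-0.46  1.26  0.33]
```

View pics/w7.png

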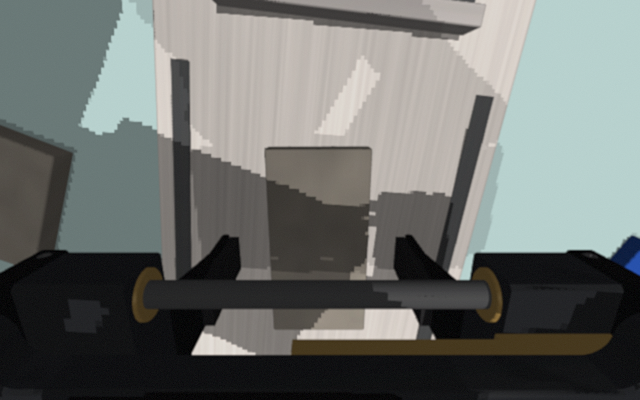

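View pics/sc7.png

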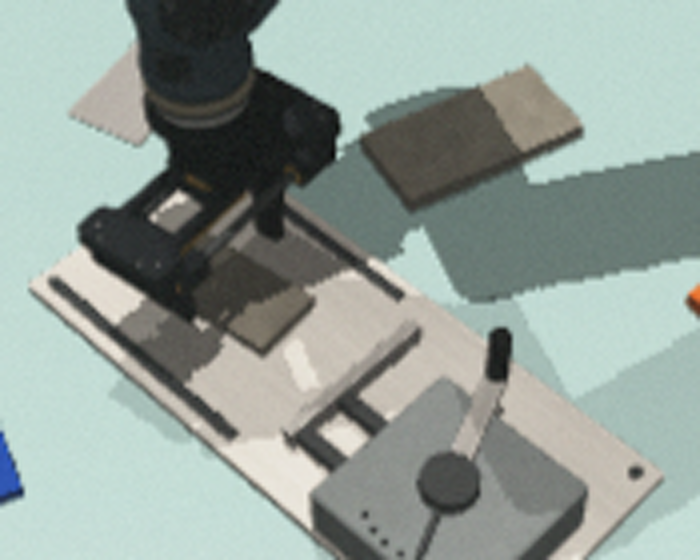

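Request:
play_rows(
  motion=[
    [[10,0,0],[0,0,0],1],
    [[17,0,0],[0,0,0],1],
    [[21,0,0],[0,0,0],1],
    [[21,0,0],[0,0,0],0.68],
    [[21,0,0],[0,0,0],0.6],
    [[21,0,0],[0,0,0],0.6],
    [[21,0,0],[0,0,0],0.6],
    [[21,0,0],[0,0,0],0.6],
  ],
)

```text
time_s: 10.15
position: [0.5777, -0.1658, 0.0187]
tcp_rot: [[0.0, 0.998, 0.07], [-0.0, 0.07, -0.998], [-1.0, -0.0, 0.0]]
force: [-0.3, -0.1, 1.7]
opening: 0.678
```

Gripped: opening 0.678 ≈ 59 mm. I turn the tile square and slide it most of the way.

Request:
play_rows(
  motion=[
    [[0,1,-6],[1,0,0],0.6],
    [[0,2,-14],[2,0,0],0.6],
    [[0,3,-22],[3,0,0],0.6],
    [[0,4,-30],[4,0,0],0.6],
    [[0,5,-38],[5,0,0],0.6],
    [[0,5,-45],[6,0,0],0.6],
    [[0,5,-50],[6,0,0],0.6],
    [[0,5,-50],[6,0,0],0.6],
  ],
)

```text
time_s: 10.95
position: [0.5794, -0.1144, 0.0188]
tcp_rot: [[0.0, 0.999, -0.035], [0.001, -0.035, -0.999], [-1.0, 0.0, -0.001]]
force: [0.7, 1.8, 2.0]
opening: 0.683
```

```bash
python3 -c "
from go import *
from h import *
rows([.577,-.116,.016],-2.1)
T=bot.capture('wrist'); crop(T,'w8',140,0,540,250,2)
T=bot.capture('scene'); crop(T,'sc8',225,120,400,260,4)
"
```

```text
from [ 0.5794 -0.1144  0.0188] shift [ 2.8 -2.3  1.6] turn [ 0.11 -0.04 -0.02] F [0.74 1.76 2.02]
```

View pics/w8.png

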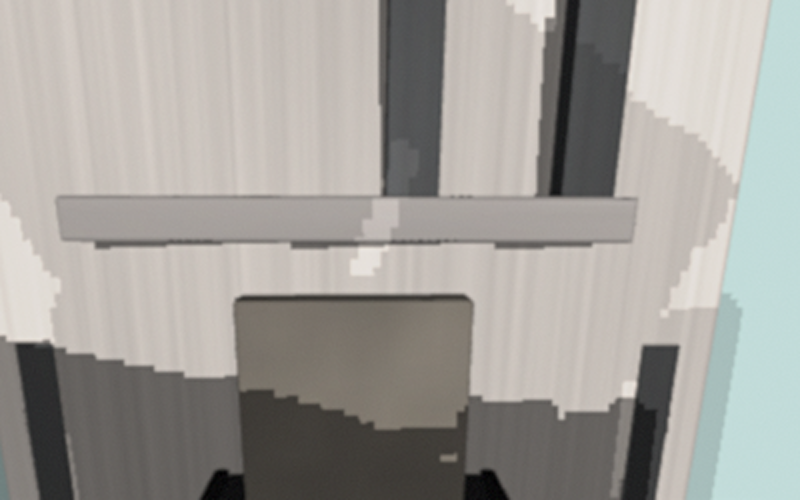

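View pics/sc8.png

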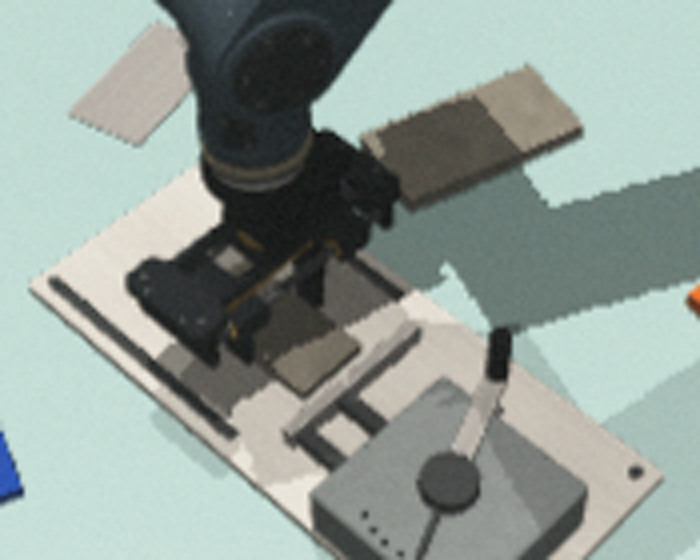

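```bash
python3 -c "
from go import *
from h import *
T=bot.capture('wrist'); R,_=cv2.Rodrigues(T['rvec']);print('cam',-R.T@T['tvec'])
k=lambda p:np.array(p,float)/2+[140,0]-.25
a=ray(T,k([[63,241],[631,241]]),.0335);b=ray(T,k([[237,301],[470,301]]),.024)
print(a,b)
for q in(a,b): d=q[1]-q[0]; print(np.linalg.norm(d),np.degrees(np.arctan2(d[1],d[0])))
n=np.array([np.sin(np.radians(2.1)),np.cos(np.radians(2.1)),0])
print((a.mean(0)-b.mean(0))@n)
"
```

```text
cam [ 0.58320807 -0.03366286  0.1811069 ]
[[ 0.51716314 -0.03949386  0.0335    ]
 [ 0.64551832 -0.04406652  0.0335    ]] [[ 0.5534611  -0.05574825  0.024     ]
 [ 0.61106266 -0.05780129  0.024     ]]
0.1284366057781254 -2.040304741765578
0.057638142894465956 -2.041267469044436
0.014950756900990873
```

Gap is about 15 mm, with both edges at −2.04°. I slide 11 mm more, then release and push from the rear end.

Request:
play_rows(
  motion=[
    [[0,0,-3],[0,0,0],0.6],
    [[0,0,-6],[0,0,0],0.6],
    [[0,0,-9],[0,0,0],0.6],
    [[0,0,-11],[0,0,0],0.6],
    [[0,0,-11],[0,0,0],0.6],
  ],
)

```text
time_s: 11.6
position: [0.5799, -0.1046, 0.0187]
tcp_rot: [[0.001, 0.999, -0.035], [-0.0, -0.035, -0.999], [-1.0, 0.001, 0.0]]
force: [0.3, -3.8, 3.4]
opening: 0.675
```

Request:
play_rows(
  motion=[
    [[0,0,0],[0,0,0],0.85],
    [[0,0,0],[0,0,0],0.85],
    [[0,0,0],[0,0,0],0.85],
    [[-30,0,0],[0,0,0],0.85],
    [[-70,0,0],[0,0,0],0.85],
    [[-70,0,0],[0,0,0],0],
  ],
)

```text
time_s: 12.2
position: [0.5828, -0.1052, 0.0928]
tcp_rot: [[0.008, 0.999, -0.035], [-0.003, -0.035, -0.999], [-1.0, 0.009, 0.002]]
force: [1.1, 0.8, 0.6]
opening: 0.816
```

```bash
python3 -c "
from go import *
from h import *
rows([.577,-.2,.08],-2.1)
T=bot.capture('wrist'); cv2.imwrite('pics/w9.png',T['img'])
"
```

```text
from [ 0.5828 -0.1052  0.0928] shift [13.  -2.6 94.9] turn [ 0.1   0.14 -0.49] F [1.1  0.82 0.63]
```

View pics/w9.png

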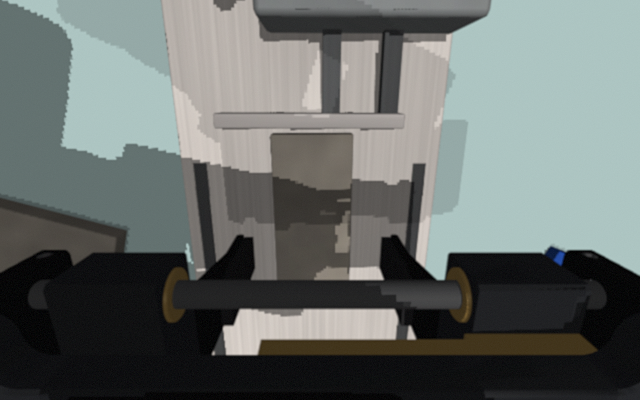

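Request:
play_rows(
  motion=[
    [[0,0,45],[0,0,0],0],
    [[0,0,90],[0,0,0],0],
    [[0,0,97],[0,0,0],0],
    [[0,0,97],[0,0,0],0],
    [[0,0,97],[0,0,0],0],
    [[0,0,97],[0,0,0],0],
  ],
)

```text
time_s: 12.85
position: [0.5755, -0.1996, 0.0879]
tcp_rot: [[-0.002, 0.999, -0.034], [0.002, -0.034, -0.999], [-1.0, -0.002, -0.001]]
force: [-0.6, -0.4, -0.2]
opening: 0.257
```

```bash
python3 -c "
from go import *
from h import *
rows([.577,-.202,.0175],-2.1)
T=bot.capture('wrist'); crop(T,'w10',140,0,540,280,2)
"
```

```text
from [ 0.5755 -0.1996  0.0879] shift [70.3  1.7  2.5] turn [ 0.17 -0.08  0.11] F [-0.56 -0.38 -0.22]
```

View pics/w10.png

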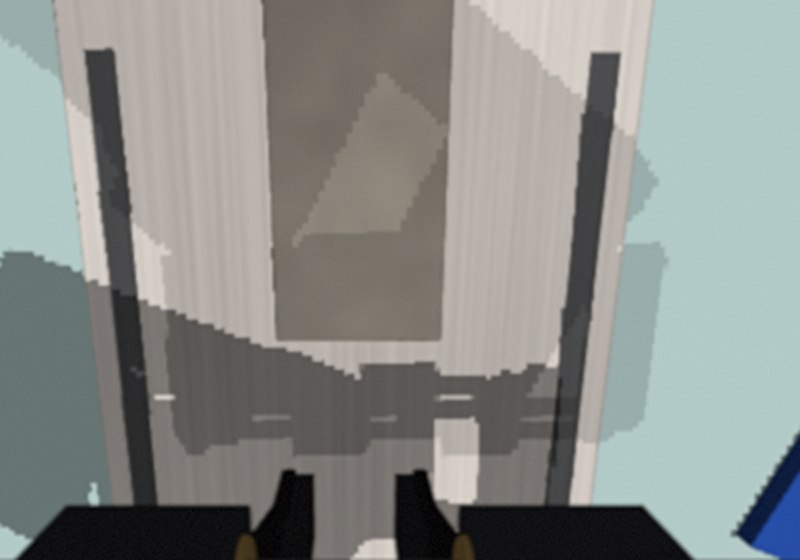

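The wrist crop shows the tile's rear edge at row 340, centred on column 358, and the half-shut fingers behind it centred on column 355. I descend and finish shutting.

Request:
play_rows(
  motion=[
    [[20,2,2],[0,0,0],0],
    [[45,2,2],[0,0,0],0],
    [[62,2,2],[0,0,0],0],
    [[70,2,2],[0,0,0],0],
    [[70,2,2],[0,0,0],0],
  ],
)

```text
time_s: 13.4
position: [0.5774, -0.2022, 0.0175]
tcp_rot: [[-0.002, 0.999, -0.034], [0.001, -0.034, -0.999], [-1.0, -0.002, -0.001]]
force: [-0.2, 0.4, -0.6]
opening: 0.007
```

```bash
python3 -c "
from go import *
from h import *
rows([.577,-.180,.0175],-2.1)
T=bot.capture('wrist'); crop(T,'w11',140,0,540,280,2)
k=lambda p:np.array(p,float)/2+[140,0]-.25
cv2.imwrite('pics/w11f.png',T['img'])
"
```

```text
from [ 0.5774 -0.2022  0.0175] shift [ -0.   -1.2 -22.2] turn [ 0.16 -0.08  0.14] F [-0.23  0.38 -0.56]
```

View pics/w11.png

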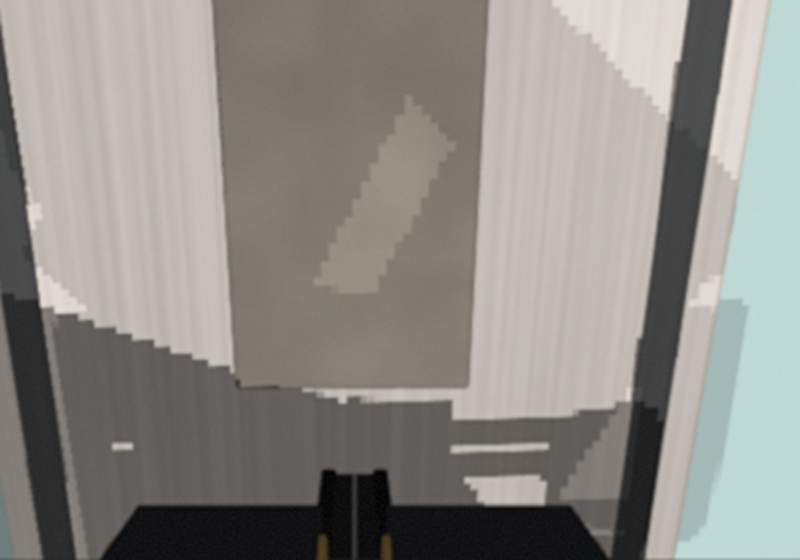

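Request:
play_rows(
  motion=[
    [[0,0,-6],[0,0,0],0],
    [[0,0,-12],[0,0,0],0],
    [[0,0,-18],[0,0,0],0],
    [[0,0,-22],[0,0,0],0],
    [[0,0,-22],[0,0,0],0],
  ],
)

```text
time_s: 13.95
position: [0.5789, -0.1807, 0.0188]
tcp_rot: [[-0.0, 0.999, -0.034], [0.0, -0.034, -0.999], [-1.0, -0.0, -0.0]]
force: [0.6, -0.5, -0.6]
opening: 0.006
```

Request:
play_rows(
  motion=[
    [[0,0,-1],[0,0,0],0],
  ],
)

```text
time_s: 14.05
position: [0.5791, -0.1805, 0.0187]
tcp_rot: [[0.0, 0.999, -0.035], [-0.0, -0.035, -0.999], [-1.0, 0.0, 0.0]]
force: [0.7, -0.3, 0.3]
opening: -0.001
```

Request:
play_rows(
  motion=[
    [[0,0,-1],[0,0,0],0],
  ],
)

```text
time_s: 14.15
position: [0.5791, -0.1797, 0.0186]
tcp_rot: [[0.0, 0.999, -0.035], [-0.0, -0.035, -0.999], [-1.0, 0.0, 0.0]]
force: [-0.8, 1.0, -0.5]
opening: 0.007
```

Request:
play_rows(
  motion=[
    [[0,0,-1],[0,0,0],0],
  ],
)

```text
time_s: 14.25
position: [0.579, -0.1787, 0.0185]
tcp_rot: [[0.0, 0.999, -0.035], [-0.0, -0.035, -0.999], [-1.0, 0.0, 0.0]]
force: [0.0, -0.1, 0.8]
opening: 0.009
```

Request:
play_rows(
  motion=[
    [[0,0,-1],[0,0,0],0],
  ],
)

```text
time_s: 14.35
position: [0.579, -0.1777, 0.0185]
tcp_rot: [[-0.0, 0.999, -0.035], [-0.0, -0.035, -0.999], [-1.0, -0.0, 0.0]]
force: [0.4, -0.2, -0.5]
opening: 0.007
```

```bash
python3 -c "
from go import *
from h import *
rows([.577,-.175,.0175],-2.1)
T=bot.capture('wrist'); crop(T,'w12',140,0,540,280,2)
T=bot.capture('scene'); crop(T,'sc12',225,150,400,290,4)
T=bot.capture('top'); crop(T,'top12',240,130,420,230,4)
"
```

```text
from [ 0.579  -0.1777  0.0185] shift [ 1.  -2.1 -2.6] turn [0.08 0.   0.  ] F [ 0.45 -0.17 -0.52]
```

View pics/w12.png

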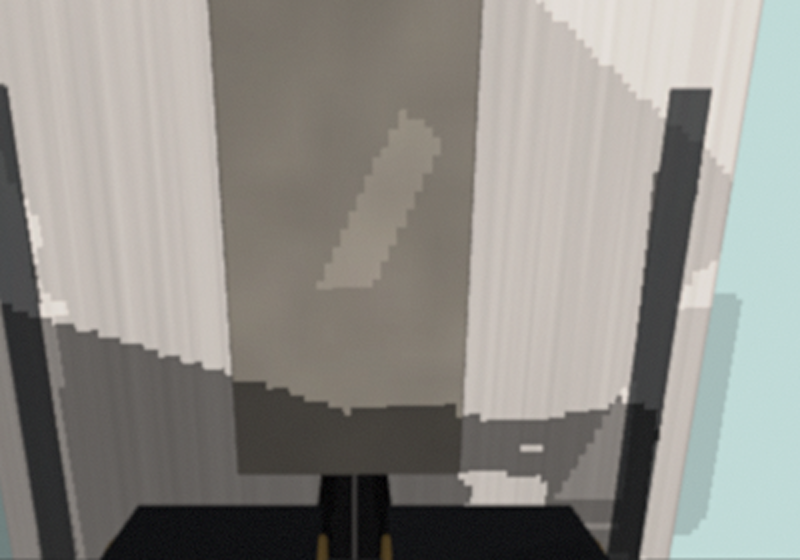

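View pics/sc12.png

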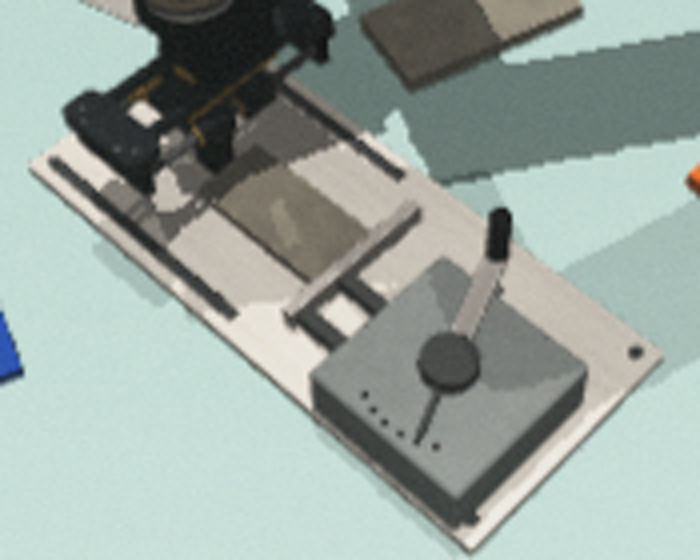

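The fingers are just at the tile's rear edge (wrist crop row 472) and no contact is felt yet. I carry on in 1 mm steps.

Request:
play_rows(
  motion=[
    [[0,0,-1],[0,0,0],0],
  ],
)

```text
time_s: 14.6
position: [0.5792, -0.1769, 0.0186]
tcp_rot: [[0.0, 0.999, -0.035], [-0.001, -0.035, -0.999], [-1.0, 0.0, 0.001]]
force: [0.4, -1.2, 0.2]
opening: 0.006
```

Request:
play_rows(
  motion=[
    [[0,0,-1],[0,0,0],0],
  ],
)

```text
time_s: 14.7
position: [0.5793, -0.176, 0.0186]
tcp_rot: [[0.0, 0.999, -0.035], [-0.001, -0.035, -0.999], [-1.0, 0.0, 0.001]]
force: [-0.1, -1.4, -0.0]
opening: 0.009
```

Request:
play_rows(
  motion=[
    [[0,0,-1],[0,0,0],0],
  ],
)

```text
time_s: 14.8
position: [0.5793, -0.1748, 0.0185]
tcp_rot: [[0.0, 0.999, -0.035], [-0.0, -0.035, -0.999], [-1.0, 0.0, 0.0]]
force: [-1.0, -0.9, -1.4]
opening: 0.006
```

Request:
play_rows(
  motion=[
    [[0,0,-1],[0,0,0],0],
  ],
)

```text
time_s: 14.9
position: [0.5793, -0.1737, 0.0186]
tcp_rot: [[0.0, 0.999, -0.035], [-0.0, -0.035, -0.999], [-1.0, 0.0, 0.0]]
force: [0.1, -1.5, -0.4]
opening: 0.006
```

Request:
play_rows(
  motion=[
    [[0,0,-0.5],[0,0,0],0],
  ],
)

```text
time_s: 15.0
position: [0.5793, -0.173, 0.0186]
tcp_rot: [[0.0, 0.999, -0.035], [-0.0, -0.035, -0.999], [-1.0, 0.0, 0.0]]
force: [0.7, -1.4, -0.7]
opening: 0.003
```

Request:
play_rows(
  motion=[
    [[0,0,-0.5],[0,0,0],0],
  ],
)

```text
time_s: 15.1
position: [0.5793, -0.1726, 0.0185]
tcp_rot: [[0.0, 0.999, -0.035], [-0.0, -0.035, -0.999], [-1.0, 0.0, 0.0]]
force: [-1.1, -2.0, -0.3]
opening: 0.003
```

```bash
python3 -c "
from go import *
from h import *
T=bot.capture('scene'); crop(T,'sc13',255,170,345,250,8)
T=bot.capture('top'); crop(T,'top13',310,140,390,220,8)
"
```

```text
(no output)
```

View pics/sc13.png

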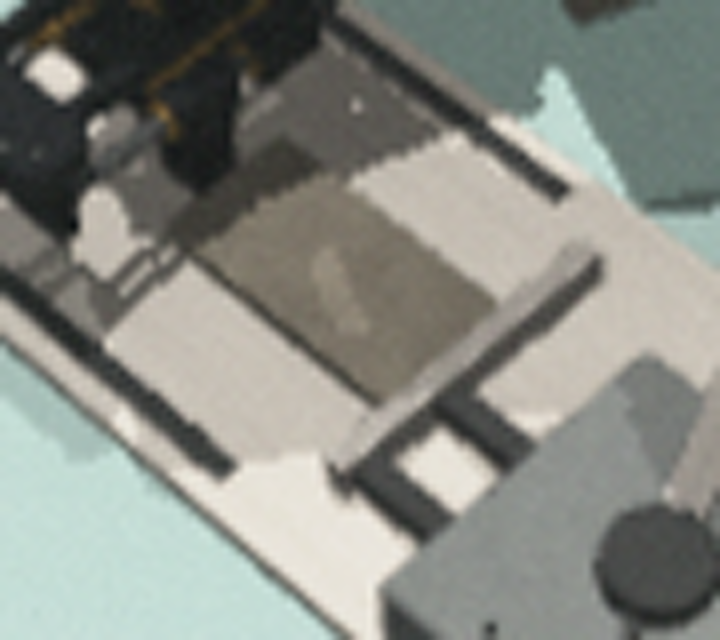

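View pics/top13.png

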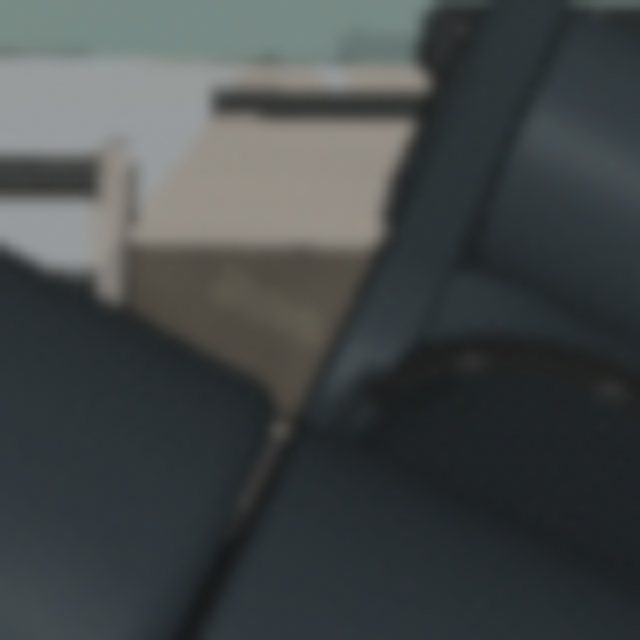

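The scene view shows the tile end reaching the fence's edge line, and any gap is hidden behind the fence. I keep feeling for contact.

Request:
play_rows(
  motion=[
    [[0,0,-0.5],[0,0,0],0],
  ],
)

```text
time_s: 15.3
position: [0.5793, -0.1725, 0.0186]
tcp_rot: [[0.0, 0.999, -0.035], [-0.001, -0.035, -0.999], [-1.0, 0.0, 0.001]]
force: [-0.1, -4.6, -0.1]
opening: 0.003
```

Request:
play_rows(
  motion=[
    [[0,0,-0.5],[0,0,0],0],
  ],
)

```text
time_s: 15.4
position: [0.5793, -0.1724, 0.0186]
tcp_rot: [[0.0, 0.999, -0.034], [-0.001, -0.034, -0.999], [-1.0, 0.0, 0.001]]
force: [-0.8, -5.2, -0.7]
opening: 0.005
```

Request:
play_rows(
  motion=[
    [[0,0,-0.5],[0,0,0],0],
  ],
)

```text
time_s: 15.5
position: [0.5794, -0.1722, 0.0186]
tcp_rot: [[0.0, 0.999, -0.034], [-0.002, -0.034, -0.999], [-1.0, 0.0, 0.002]]
force: [-2.2, -6.2, -0.5]
opening: 0.004
```

Fence contact: the TCP has stopped at y ≈ −0.1723 and the force has risen to 6 N. I back away now.

Request:
play_rows(
  motion=[
    [[0,0,1],[0,0,0],0],
    [[0,0,3],[0,0,0],0],
    [[0,0,10],[0,0,0],0],
    [[0,0,25],[0,0,0],0],
    [[0,0,25],[0,0,0],0],
    [[-40,0,25],[0,0,0],0],
    [[-80,0,25],[0,0,0],0],
    [[-120,0,25],[0,0,0],0],
  ],
)

```text
time_s: 16.3
position: [0.5779, -0.1961, 0.1394]
tcp_rot: [[-0.001, 0.999, -0.036], [0.001, -0.036, -0.999], [-1.0, -0.001, -0.001]]
force: [0.7, -0.3, -0.1]
opening: 0.009
```

```bash
python3 -c "
from go import *
from h import *
rows([.577,-.13,.2],-2.1)
T=bot.capture('wrist'); cv2.imwrite('pics/w14.png',T['img'])
"
```

```text
from [ 0.5779 -0.1961  0.1394] shift [-60.5  -3.4 -66.1] turn [ 0.04 -0.06  0.07] F [ 0.71 -0.29 -0.13]
```

View pics/w14.png

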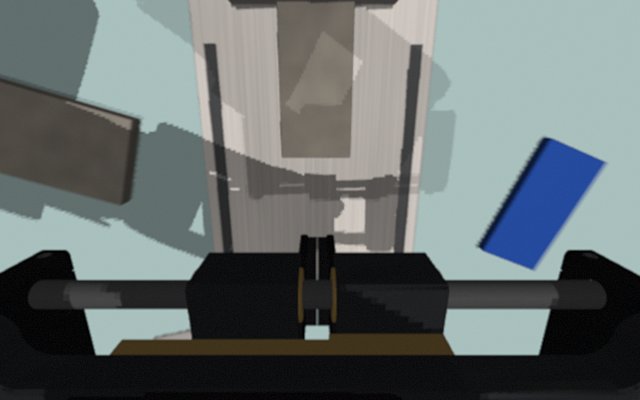

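Request:
play_rows(
  motion=[
    [[-5,0,-30],[0,0,0],0],
    [[0,0,-55],[0,0,0],0],
    [[0,0,-55],[0,0,0],0],
    [[0,0,-55],[0,0,0],0],
    [[0,0,-55],[0,0,0],0],
  ],
)

```text
time_s: 16.85
position: [0.5806, -0.142, 0.1385]
tcp_rot: [[0.0, 0.999, -0.036], [-0.0, -0.036, -0.999], [-1.0, 0.0, 0.0]]
force: [0.1, -0.0, 0.1]
opening: 0.004
```

```bash
python3 -c "
from go import *
from h import *
rows([.577,-.13,.2],-2.1)
T=bot.capture('wrist'); crop(T,'w15',210,60,430,230,3.5)
R,_=cv2.Rodrigues(T['rvec']);print('cam',-R.T@T['tvec'])
T=bot.capture('scene'); crop(T,'sc15',225,150,400,290,4)
"
```

```text
from [ 0.5806 -0.142   0.1385] shift [-61.5  -4.  -11.8] turn [ 0.06  0.03 -0.03] F [ 0.1  -0.03  0.06]
cam [ 0.58442595 -0.06075615  0.30069387]
```

View pics/w15.png

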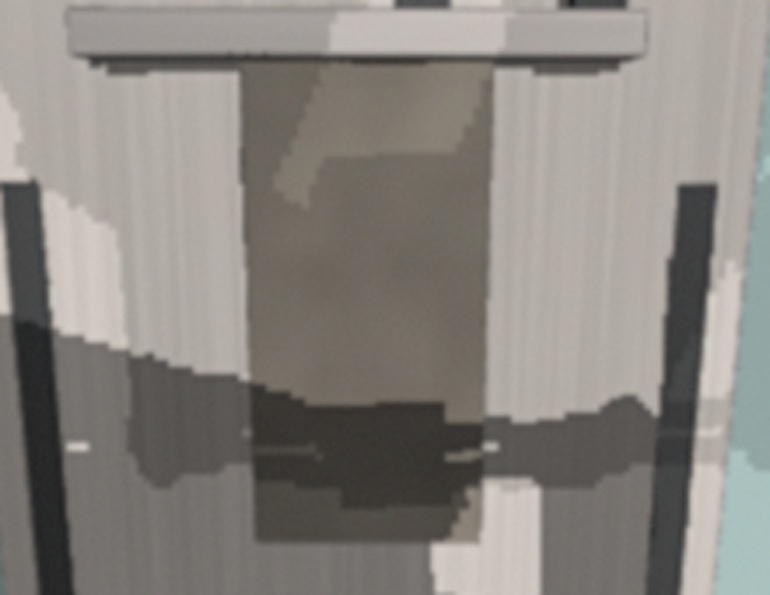

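View pics/sc15.png

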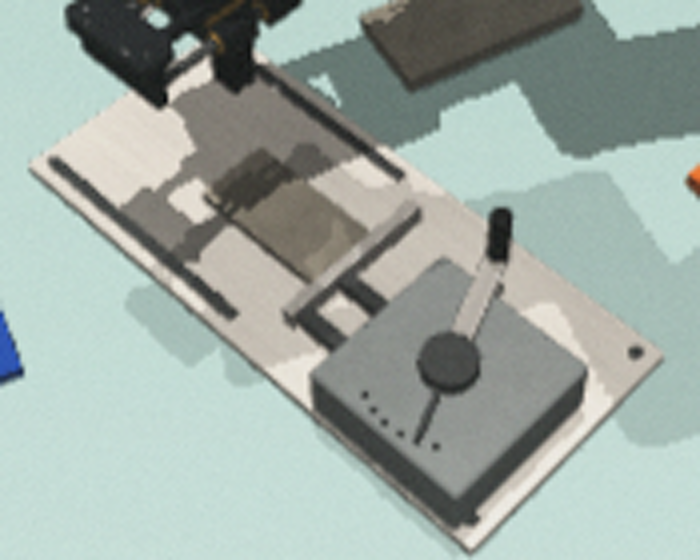

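The tile meets the fence with no visible gap (wrist crop row ~60). The rear edge at row 542 is level with the fence line, and the pointer is still on the fifth dot. I'll check this numerically.

```bash
python3 -c "
from go import *
from h import *
T=bot.capture('wrist')
k=lambda p:np.array(p,float)/3.5+[210,60]-.36
a=ray(T,k([[72,55],[645,55]]),.0335);b=ray(T,k([[255,543],[481,541]]),.024);s=ray(T,k([[242,130],[255,520]]),.024);s2=ray(T,k([[493,130],[482,520]]),.024)
n=np.array([np.sin(np.radians(2.1)),np.cos(np.radians(2.1)),0])
for q in(a,b): d=q[1]-q[0]; print(np.linalg.norm(d),np.degrees(np.arctan2(d[1],d[0])))
for q in(s,s2): d=q[0]-q[1]; print('side',np.degrees(np.arctan2(-d[0],d[1])))
print('fence-rear',(a.mean(0)-b.mean(0))@n)
S=bot.capture('scene'); cv2.imwrite('pics/sc16.png',S['img'])
"
```

```text
0.12878045446344596 -2.0703251686750663
0.05986581193089726 -1.5393821953002205
side -2.0990279239944294
side -1.96752875304124
fence-rear 0.11979809170759835
```

View pics/sc16.png

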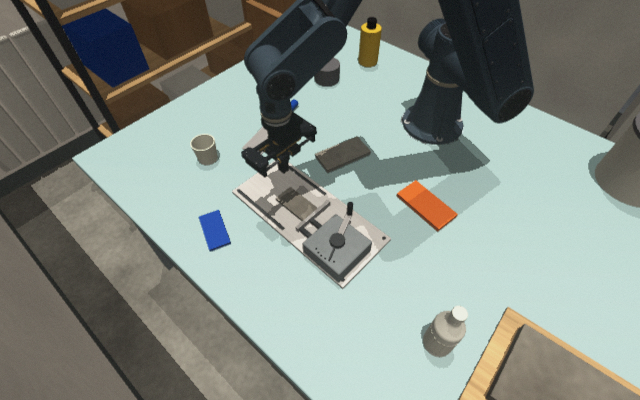

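Fence face to tile rear measures 119.8 mm, which is the tile's 120 mm length, so it is in contact. The sides at −2.0 to −2.1° match the fence's −2.07°, so it is square. The cup, bottle and trowel are unmoved and the robot touches nothing. Handing in.

```bash
python3 -c "
from rig import bot
print(bot.hand_in())"
```

```text
the job is handed in; nothing more can be done
None
```

The fence is in notch 4 and the small tile sits square and flush against it. I handed the job in at about 17 s of the 72 s allowed; no verdict is reported.

- **Lever:** the pointer started on notch 1, so three forward clicks were needed. I felt each click as a force drop of about 3–5 N, and the most I read while pushing was 10.7 N. Pictures showed the pointer on notch 2, then 3, then 4, and still on notch 4 after the arm sprang back.
- **Tile:** I gripped it, turned it square, slid it to about 4 mm from the fence and released it. I then pushed its rear end in small steps until it met the fence, at 6.2 N, and backed away.
- **Last checks:**
  - Fence face to tile rear measured 119.8 mm against the tile's 120 mm length.
  - The tile's sides lay at −2.0° to −2.1° and the fence at −2.07°.
  - The tile's short rear edge read −1.5°; I take this 0.5° disagreement as pixel error, since the two long sides agree with the fence.
- **Bystanders:** the cup and bottle looked unmoved in the last picture. The arm partly hid the trowel there, but nothing came near it.

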